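# Dress the greenhouse order bench: every plant onto its matching saucer

## Task

Put each small plant on the dish that matches it: the terracotta pot in the terracotta saucer, the white pot in the white saucer, the square green pot in the square green tray with its sides in line with the tray's, and the moss ball in the dimple of the black holder. Set each one down in the middle of its dish, upright and without dropping it, and leave the blue pot and the amber bottle standing where they are. Any order will do.

Things in the scene. Friction and masses are not known exactly. Their poses are not given: they have to be found in the camera images.
- clay_pot_centre (a point): small round terracotta (orange-brown clay) pot with a mauve rosette succulent. Site at its centre, 36 mm above its underside; z up along its axis. Collar (grip here) 56 mm in diameter and vertical from 28 to 56 mm above the underside; below it narrows to 42 mm in diameter at the foot; the plant on top stays within the collar's outline and ends about 73 mm above the underside. Stiff, about 0.15 kg, stands upright on the bench at the start.
- white_pot_centre (a point): small round white pot with a dark green ball cactus with a tiny pink flower. Site at its centre, 36 mm above its underside; z up along its axis. Collar (grip here) 56 mm in diameter and vertical from 28 to 56 mm above the underside; below it narrows to 42 mm in diameter at the foot; the plant on top stays within the collar's outline and ends about 73 mm above the underside. Stiff, about 0.15 kg, stands upright on the bench at the start.
- green_pot_centre (a point): small square dark green pot with blue-grey spiky leaves. Site at its centre, 36 mm above its underside; z up along its axis. Collar (grip here) 54 mm square, its sides along the point's x and y, and vertical from 28 to 56 mm above the underside; below it narrows to 42 mm square at the foot; the plant on top stays within the collar's outline and ends about 73 mm above the underside. Stiff, about 0.15 kg, stands upright on the bench at the start.
- moss_ball_centre (a point): olive-green moss ball bound with tan twine, a hard sphere 56 mm in diameter, about 0.09 kg; it rolls if pushed. Site at its centre, 28 mm above the bench at the start.
- clay_saucer_floor (a point): round terracotta saucer. Fixed to the bench. Site at the centre of its floor, 4 mm above the bench; rim 12 mm above the bench, outer diameter 92 mm, flat floor at least 70 mm across, wall 4 mm.
- white_saucer_floor (a point): round white saucer, same shape as the terracotta one. Fixed to the bench. Site at the centre of its floor, 4 mm above the bench; rim 12 mm above the bench, outer diameter 92 mm, flat floor at least 70 mm across, wall 4 mm.
- green_tray_floor (a point): square dark green drip tray, 84 mm square outside, 76 mm inside. Fixed to the bench. Site at the centre of its floor, 4 mm above the bench; rim 12 mm above the bench, wall 4 mm. Its sides run along the point's x and y.
- ball_holder_seat (a point): black round holder, a ring 76 mm in diameter and 12 mm high with a round dimple 36 mm across in its middle, fixed to the bench. Site where the ball's centre rests when it sits in the dimple: on the holder's axis, 33 mm above the bench.
- blue_pot_centre (a point): bystander: larger round blue glazed pot with a bright green rosette, 72 mm in diameter, about 75 mm high with its plant, loose, 0.35 kg. Site on its axis 36 mm above the bench. It has no saucer and stays where it is.
- amber_bottle_centre (a point): bystander: amber bottle with a black cap, 50 mm in diameter, 130 mm high, loose, 0.25 kg. Site on its axis 65 mm above the bench. It stays where it is. It is the tallest thing in the working area; the only unlisted things there are flat plant labels 2 mm thick.
Things that resemble listed ones, but are neither listed nor needed, are in the scene too. Several things look just like the part that bears clay_saucer_floor: the one meant starts farthest to the robot's left. What is shaped like the part that bears clay_pot_centre but red is not meant.

How it is judged:
By the outcome, as a careful person would: the job done as asked, in the order asked, and still so for the second after the job is handed in, with the robot touching nothing.
It also fails if it takes over 112 s, if anything falls off the work surface, if the arm or the gripper's body presses on something with over 40 N, if the wrist force passes 120 N, or if a joint passes its speed limit or range.

## Robot

A 6-joint arm with a two-finger parallel gripper is mounted at the origin on the work surface. World frame = base frame: x ahead of the robot, y to its left, z up, the work surface at z = 0. Lengths are in m, angles in rad, forces in N, time in s.
With the tool pointing down it reaches from about 0.3 to 0.875 m from the base axis. Payload 6.4 kg.
Tool frame: the origin (TCP) lies where the fingers leave the gripper's body, on its centre line; the fingertips stand 73 mm ahead of it and the grasp point (between the pads) lies 54 mm ahead of it; z points along the fingers, y is the line along which they close (so a half turn about z gives the same grasp; the last joint's range is limited). The gripper opens to 85 mm and grips with 20 to 120 N. Pads are 22 mm wide; open, the fingers measure 114 mm over their backs; the gripper's body (76 mm by 85 mm) begins 54 mm behind the grasp point. The pads swing forward as they close: fully open they stand 13 mm farther back than shut.
Start: joints at [-0.206, 0.181, 1.607, -0, 1.354, -0.206], TCP at [0.575, 0, 0.304] pointing down, gripper open.
Joint ranges: [-2.99, 2.99], [-0.89, 2.07], [0.3, 2.58], [-1.14, 4.28], [0, 2.63], [-3.12, 3.12]. Speed limits (rad/s): [2.57, 2.57, 3.01, 3.14, 3.14, 3.14].

## Interface

Orientations are given as a unit quaternion [w, x, y, z].
In Python, from bench import ctrl gives the robot as it stands.
- The arm moves only by the tool carry_out, never from a script. Its argument "steps" is one flat list of numbers, 7 for each row, row after row: the shift along the tool's x, y, z in m, then the turn, a rotation vector about the tool's x, y, z in rad, then the opening, from 0 (shut) to 1 (fully open). In form: [dx, dy, dz, wx, wy, wz, claw, dx, dy, dz, wx, wy, wz, claw, ...]. A call has 1 to 20 rows; each row is the pose to reach, as a shift and turn from the pose commanded when the call began, along the tool's axes at that moment; what a row does not reach only later rows make up. A row lasts 1/10 s, in which the tool goes at most 50 mm and 8.59 degrees, less where a joint would pass 70% of its speed; a pose out of reach is approached as far as the arm can. A call with a gripper value outside its range is refused whole. The fingers move at their own pace and stop on an object; the grip force is fixed at half the most. Time passes only in rows, so rows that repeat a pose let the fingers close. It gives the time, the measured TCP pose, the force, the opening and the grip force at its end, in the units of the state.
- ctrl.get_obs(): the state, without advancing time (a new reading comes with each control period).
- ctrl.camera(name): name is "scene" or "side" or "wrist"; returns the picture (420x560x3 uint8, red, green, blue); there is no depth.
- ctrl.camera_params(name): a dict with "vertical_fov" (degrees; the focal length in pixels is half the picture's height over the tangent of half this angle, whatever the lens; pixels are square), "cx", "cy" (the principal point, pixels), "k1" (the pictures are not rectified: a ray, as slopes to the right and down, at radius r is drawn at 1 + k1 r^2 times it, then the intrinsics apply), "cam_to_world" (4x4, takes a point from camera to world coordinates); the wrist camera has in their place "hand_eye" (4x4, takes a point from camera to tool coordinates, whose origin is the TCP and whose axes are the flange's). Camera axes: x right, y down, z forward; pixel columns grow to the right and rows downward; lengths in m; the calibration is good to about 2 mm. A picture is of the moment at which its call begins: read the wrist's pose just before it. camera_params takes no time and is no camera call.
- ctrl.hand_in(): hands the job in; it is judged then, once.
The state is a dict: "time_s": time; "q": joint angles; "dq": joint speeds; "joint_efforts": joint torques, N m; "eef_pos": TCP position; "eef_rot": TCP orientation; "wrist_force": force on the tool from outside, world axes, zero at the start; "torque": the same for the moment, N m; "opening": opening from 0.0 (shut) to 1.0 (fully open); "grasp_force": force on a finger pad.
Only numpy, scipy, OpenCV 4.12 (cv2) and the standard library are available. Lean on these libraries where they do the work, as an engineer would, in place of code of your own. Each camera call takes 0.05 s, during which the arm holds its last target. There are 200 camera calls.

## Working session

There is one attempt and no reset: what is moved stays moved. The work goes in short steps, Python scripts to look and compute and a tool call to move; the robot and the scene stay as the last step left them, time stands still between calls to the robot, and variables do not carry over. Pictures are saved under pics/ and viewed, at most 14 in all, crops included, and the job is handed in when it is done.

Besides the shell and the picture viewer there is one more tool, called after "Emit:" by a JSON object that holds its "name" and its "arguments", one argument or row to a line. carry_out: Moves the arm, as the interface text tells. Its arguments: {"type":"object","properties":{"steps":{"type":"array"}},"required":["steps"]}

```bash
mkdir -p pics
cat > h.py <<'E'
import numpy as np, cv2
from bench import ctrl
from scipy.spatial.transform import Rotation as R
def save(n,im): cv2.imwrite(f'pics/{n}.png',cv2.cvtColor(im,cv2.COLOR_RGB2BGR))
def pose():
    o=ctrl.get_obs(); T=np.eye(4); q=o['eef_rot']
    T[:3,:3]=R.from_quat([q[1],q[2],q[3],q[0]]).as_matrix(); T[:3,3]=o['eef_pos']; return T
def shot(n):
    T=pose(); im=ctrl.camera(n); p=ctrl.camera_params(n)
    C=T@np.array(p['hand_eye']) if n=='wrist' else np.array(p['cam_to_world'])
    return im,(p,C)
def ray(cam,uv):
    p,C=cam; f=210/np.tan(np.radians(p['vertical_fov'])/2)
    d=np.array([(uv[0]-p['cx'])/f,(uv[1]-p['cy'])/f]); s=d.copy()
    for _ in range(30): s=d/(1+p['k1']*(s@s))
    v=C[:3,:3]@np.array([s[0],s[1],1]); return C[:3,3],v/np.linalg.norm(v)
def plane(cam,uv,z):
    o,v=ray(cam,uv); return o+v*(z-o[2])/v[2]
def proj(cam,P):
    p,C=cam; f=210/np.tan(np.radians(p['vertical_fov'])/2)
    c=C[:3,:3].T@(np.array(P)-C[:3,3]); s=c[:2]/c[2]; s=s*(1+p['k1']*(s@s)); return s*f+[p['cx'],p['cy']]
def tri(rs):
    A=sum(np.eye(3)-np.outer(v,v) for o,v in rs); b=sum((np.eye(3)-np.outer(v,v))@o for o,v in rs)
    x=np.linalg.solve(A,b); return x, max(np.linalg.norm((np.eye(3)-np.outer(v,v))@(x-o)) for o,v in rs)
E
python3 - <<'E'
from h import *
print(ctrl.get_obs())
for n in ['scene','side','wrist']:
    im,c=shot(n); save(n+'0',im); print(n,c[0]['vertical_fov'],c[0]['k1'],c[0]['cx'],c[0]['cy'],c[1].round(3).tolist())
E
```

```text
{'time_s': 0.0, 'q': array([-2.06267776e-01,  1.81537964e-01,  1.60801570e+00, -5.74571404e-06,
        1.35381786e+00, -2.06287456e-01]), 'dq': array([ 6.05741046e-04, -5.42154778e-04, -4.28340589e-04, -6.33374321e-04,
        5.69419049e-05,  4.24375040e-04]), 'joint_efforts': array([ 3.41415571e-04, -4.44869328e+01, -3.51340663e+01, -2.51131587e-04,
        9.11703974e-03,  3.43231875e-05]), 'eef_pos': array([5.74564330e-01, 1.25783412e-04, 3.02982064e-01]), 'eef_rot': array([-7.42871265e-04,  7.07099104e-01,  7.07113899e-01, -4.89124008e-04]), 'wrist_force': array([-0.02221228, -0.38535403,  0.55104095]), 'torque': array([-0.04771257, -0.02924944,  0.04955487]), 'grasp_force': 0.0, 'opening': 0.9992458108521853}
scene 53.20868028871703 -0.05109345311068547 278.6910189727668 209.75145677287398 [[-0.583, 0.618, -0.527, 1.171], [0.812, 0.454, -0.366, 0.441], [0.013, -0.642, -0.767, 1.005], [0.0, 0.0, 0.0, 1.0]]
side 53.38372493236254 -0.01679958740022051 282.4438335493156 205.27172736166344 [[-0.962, -0.187, 0.201, 0.343], [-0.274, 0.612, -0.742, 0.751], [0.015, -0.768, -0.64, 0.717], [0.0, 0.0, 0.0, 1.0]]
wrist 70.73450353634269 -0.041872890895587385 279.71257221988026 211.77581766458542 [[1.0, 0.001, -0.002, 0.575], [0.0, -0.946, -0.323, 0.084], [-0.002, 0.323, -0.946, 0.374], [0.0, 0.0, 0.0, 1.0]]
```

View pics/scene0.png

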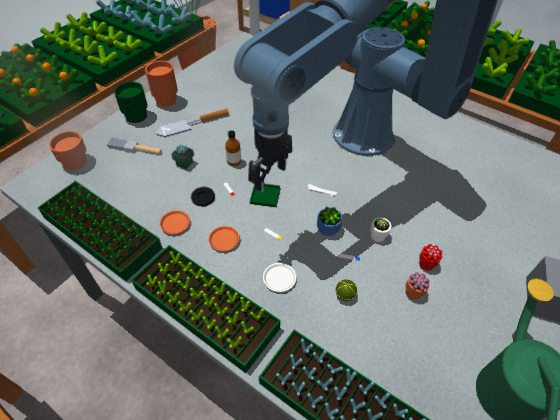

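View pics/side0.png

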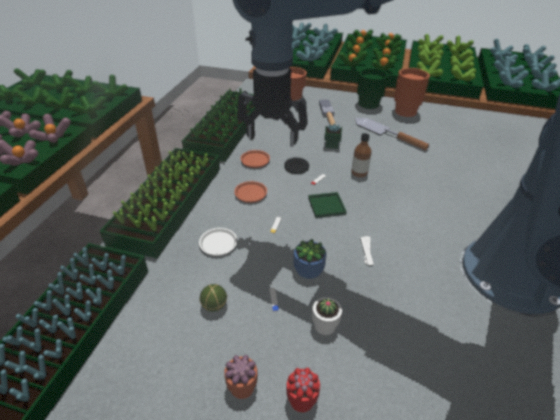

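View pics/wrist0.png

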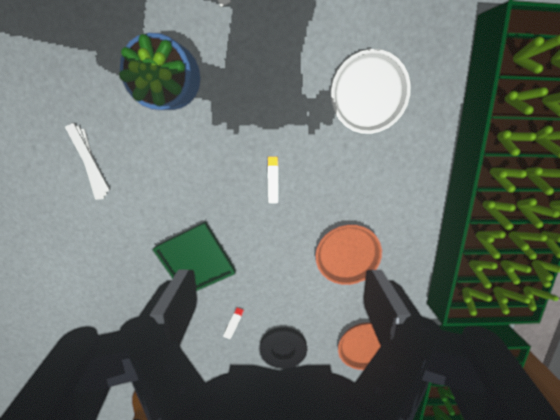

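Scene shows: terracotta saucers at (175,222) and (224,239). The latter is farther along +y (image right), so farther to the robot's left. The clay pot with the mauve rosette is at (417,286), with a red look-alike at (430,257). The other items are the white pot (380,229), green square pot (182,155), moss ball (346,290), black holder (203,196), green tray (265,195), white saucer (279,277), blue pot (330,221) and bottle (233,149). In the side view the clay pot is at (241,377) and the red one at (303,388). The wrist view shows the left-hand saucer at (348,253) and the other at (370,345).

Run:
```python
from h import *
im,c=shot('scene'); im2,d=shot('side'); 
sc=dict(claypot=(417,286,241,377),red=(430,257,303,388),whitepot=(381,228,327,314),green=(182,155,333,135),ball=(346,290,213,297),saucL=(224,239,251,192),saucR=(175,222,255,159),wsauc=(279,277,218,242),tray=(265,195,327,205),holder=(203,196,297,166),blue=(330,221,310,258),bottle=(232,149,362,158))
for k,v in sc.items():
    x,e=tri([ray(c,v[:2]),ray(d,v[2:])]); print(k,x.round(3),'err',round(e,4))
a=cv2.resize(im[240:310,380:460],(480,420)); b=cv2.resize(im[135:175,155:205],(300,240)); b=cv2.copyMakeBorder(b,0,180,0,0,cv2.BORDER_CONSTANT)
save('crop',np.hstack([a,b]))
```

```text
claypot [0.5   0.424 0.036] err 0.002
red [0.394 0.416 0.039] err 0.0029
whitepot [0.384 0.259 0.039] err 0.0021
green [ 0.499 -0.43   0.033] err 0.0002
ball [0.616 0.275 0.027] err 0.002
saucL [ 0.667 -0.104  0.004] err 0.0018
saucR [ 0.708 -0.263  0.005] err 0.0004
wsauc [0.677 0.103 0.005] err 0.0005
tray [ 0.454 -0.112  0.001] err 0.0019
holder [ 0.577 -0.269  0.002] err 0.0008
blue [0.449 0.124 0.038] err 0.0024
bottle [ 0.39  -0.299  0.05 ] err 0.0007
```

View pics/crop.png

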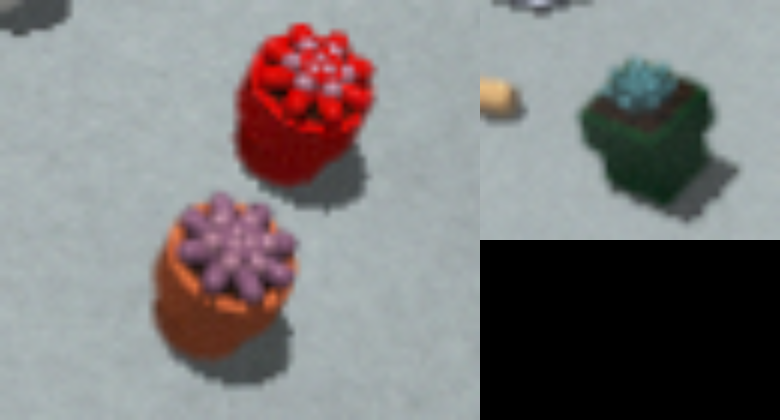

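Emit:
{"name": "carry_out", "arguments": {
  "steps": [0.25, -0.04, 0, 0, 0, 0, 1, 0.25, -0.04, 0, 0, 0, 0, 1, 0.25, -0.04, 0, 0, 0, 0, 1, 0.25, -0.04, 0, 0, 0, 0, 1, 0.25, -0.04, 0, 0, 0, 0, 1, 0.25, -0.04, 0, 0, 0, 0, 1, 0.25, -0.04, 0, 0, 0, 0, 1, 0.25, -0.04, 0, 0, 0, 0, 1, 0.25, -0.04, 0, 0, 0, 0, 1]
}}

```text
time_s: 1.15
eef_pos: [0.5355, 0.2485, 0.3038]
eef_rot: [0.0, 0.708, 0.706, -0.0]
wrist_force: [1.5, 0.2, -0.3]
opening: 0.998
grasp_force: 0.0
```

Run:
```python
from h import *
import pickle
o=ctrl.get_obs();print(o['time_s'],o['eef_pos'],abs(o['dq']).max())
im,c=shot('wrist'); save('wA',im); pickle.dump((im,c),open('A.pkl','wb'))
```

```text
1.15 [0.53550644 0.24847687 0.30380322] 0.005779871127868654
```

Emit:
{"name": "carry_out", "arguments": {
  "steps": [0.13, 0, 0, 0, 0, 0, 1, 0.13, 0, 0, 0, 0, 0, 1, 0.13, 0, 0, 0, 0, 0, 1, 0.13, 0, 0, 0, 0, 0, 1, 0.13, 0, 0, 0, 0, 0, 1, 0.13, 0, 0, 0, 0, 0, 1]
}}

```text
time_s: 1.8
eef_pos: [0.5356, 0.3783, 0.3037]
eef_rot: [0.0, 0.708, 0.706, -0.0]
wrist_force: [0.3, 0.3, 0.9]
opening: 1.0
grasp_force: 0.0
```

Run:
```python
from h import *
import pickle
o=ctrl.get_obs();print(o['time_s'],o['eef_pos'],abs(o['dq']).max())
im,c=shot('wrist'); save('wB',im); pickle.dump((im,c),open('B.pkl','wb'))
a=pickle.load(open('A.pkl','rb'))[0]
save('AB',cv2.resize(np.hstack([a,im]),(800,300)))
```

```text
1.8 [0.53555616 0.37834269 0.30374249] 0.0066133705398178895
```

View pics/AB.png

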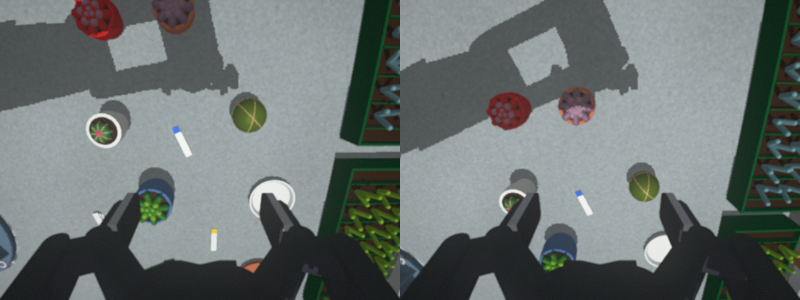

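Crop: the mauve rosette in the terracotta pot (left) is the one meant; the red one (right) isn't. The A/B views show the pots (white at ~(145,182) in A, ball at ~(350,162) in A, clay at ~(248,150) in B). Next I'll look at each item from right above.

Create look.py:
```python
from h import *
import pickle,sys
o=ctrl.get_obs(); im,c=shot('wrist'); pickle.dump((im,c),open(sys.argv[1]+'.pkl','wb')); print(o['time_s'],o['eef_pos'].round(4),abs(o['dq']).max().round(4))
```

```text
(no output)
```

Emit:
{"name": "carry_out", "arguments": {
  "steps": [-0.04, -0.035, 0, 0, 0, 0, 1, -0.04, -0.035, 0, 0, 0, 0, 1, -0.04, -0.035, 0, 0, 0, 0, 1, -0.04, -0.035, 0, 0, 0, 0, 1]
}}

```text
time_s: 2.25
eef_pos: [0.5013, 0.3397, 0.3054]
eef_rot: [0.001, 0.708, 0.707, 0.002]
wrist_force: [1.5, -0.2, -0.3]
opening: 0.998
grasp_force: 0.0
```

```bash
python3 look.py L1
```

```text
2.25 [0.5013 0.3397 0.3054] 0.0243
```

Emit:
{"name": "carry_out", "arguments": {
  "steps": [-0.15, 0.115, 0, 0, 0, 0, 1, -0.15, 0.115, 0, 0, 0, 0, 1, -0.15, 0.115, 0, 0, 0, 0, 1, -0.15, 0.115, 0, 0, 0, 0, 1, -0.15, 0.115, 0, 0, 0, 0, 1, -0.15, 0.115, 0, 0, 0, 0, 1, -0.15, 0.115, 0, 0, 0, 0, 1]
}}

```text
time_s: 3.0
eef_pos: [0.615, 0.191, 0.3041]
eef_rot: [-0.0, 0.707, 0.707, 0.0]
wrist_force: [0.5, 0.6, -0.9]
opening: 0.999
grasp_force: 0.0
```

```bash
python3 look.py L2
```

```text
3.0 [0.615  0.191  0.3041] 0.0183
```

Emit:
{"name": "carry_out", "arguments": {
  "steps": [-0.015, -0.23, 0, 0, 0, 0, 1, -0.015, -0.23, 0, 0, 0, 0, 1, -0.015, -0.23, 0, 0, 0, 0, 1, -0.015, -0.23, 0, 0, 0, 0, 1, -0.015, -0.23, 0, 0, 0, 0, 1, -0.015, -0.23, 0, 0, 0, 0, 1, -0.015, -0.23, 0, 0, 0, 0, 1, -0.015, -0.23, 0, 0, 0, 0, 1]
}}

```text
time_s: 3.85
eef_pos: [0.3857, 0.1756, 0.3045]
eef_rot: [0.0, 0.707, 0.707, 0.001]
wrist_force: [1.2, -0.6, -0.0]
opening: 1.003
grasp_force: 0.0
```

```bash
python3 look.py L3
```

```text
3.85 [0.3857 0.1756 0.3045] 0.0202
```

Emit:
{"name": "carry_out", "arguments": {
  "steps": [-0.155, 0.29, 0, 0, 0, 0, 1, -0.155, 0.29, 0, 0, 0, 0, 1, -0.155, 0.29, 0, 0, 0, 0, 1, -0.155, 0.29, 0, 0, 0, 0, 1, -0.155, 0.29, 0, 0, 0, 0, 1, -0.155, 0.29, 0, 0, 0, 0, 1, -0.155, 0.29, 0, 0, 0, 0, 1, -0.155, 0.29, 0, 0, 0, 0, 1, -0.155, 0.29, 0, 0, 0, 0, 1, -0.155, 0.29, 0, 0, 0, 0, 1]
}}

```text
time_s: 4.9
eef_pos: [0.6745, 0.0206, 0.3032]
eef_rot: [-0.001, 0.707, 0.707, -0.0]
wrist_force: [0.2, 0.1, -0.3]
opening: 1.001
grasp_force: 0.0
```

```bash
python3 look.py L4
```

```text
4.9 [0.6745 0.0206 0.3032] 0.0232
```

Emit:
{"name": "carry_out", "arguments": {
  "steps": [-0.21, -0.01, 0, 0, 0, 0, 1, -0.21, -0.01, 0, 0, 0, 0, 1, -0.21, -0.01, 0, 0, 0, 0, 1, -0.21, -0.01, 0, 0, 0, 0, 1, -0.21, -0.01, 0, 0, 0, 0, 1, -0.21, -0.01, 0, 0, 0, 0, 1, -0.21, -0.01, 0, 0, 0, 0, 1, -0.21, -0.01, 0, 0, 0, 0, 1]
}}

```text
time_s: 5.75
eef_pos: [0.6652, -0.1876, 0.3042]
eef_rot: [-0.0, 0.706, 0.708, 0.0]
wrist_force: [0.6, 0.2, 0.0]
opening: 0.998
grasp_force: 0.0
```

```bash
python3 look.py L5
```

```text
5.75 [ 0.6652 -0.1876  0.3042] 0.0042
```

Emit:
{"name": "carry_out", "arguments": {
  "steps": [-0.005, -0.21, 0, 0, 0, 0, 1, -0.005, -0.21, 0, 0, 0, 0, 1, -0.005, -0.21, 0, 0, 0, 0, 1, -0.005, -0.21, 0, 0, 0, 0, 1, -0.005, -0.21, 0, 0, 0, 0, 1, -0.005, -0.21, 0, 0, 0, 0, 1, -0.005, -0.21, 0, 0, 0, 0, 1, -0.005, -0.21, 0, 0, 0, 0, 1]
}}

```text
time_s: 6.6
eef_pos: [0.4565, -0.1949, 0.3043]
eef_rot: [0.001, 0.707, 0.708, 0.0]
wrist_force: [-0.5, -0.2, -1.0]
opening: 0.999
grasp_force: 0.0
```

```bash
python3 look.py L6
```

```text
6.6 [ 0.4565 -0.1949  0.3043] 0.0086
```

Emit:
{"name": "carry_out", "arguments": {
  "steps": [-0.16, 0.12, 0, 0, 0, 0, 1, -0.16, 0.12, 0, 0, 0, 0, 1, -0.16, 0.12, 0, 0, 0, 0, 1, -0.16, 0.12, 0, 0, 0, 0, 1, -0.16, 0.12, 0, 0, 0, 0, 1, -0.16, 0.12, 0, 0, 0, 0, 1, -0.16, 0.12, 0, 0, 0, 0, 1]
}}

```text
time_s: 7.35
eef_pos: [0.5753, -0.3541, 0.3034]
eef_rot: [-0.001, 0.707, 0.707, 0.0]
wrist_force: [0.1, 0.0, -0.2]
opening: 1.003
grasp_force: 0.0
```

```bash
python3 look.py L7
```

```text
7.35 [ 0.5753 -0.3541  0.3034] 0.039
```

Emit:
{"name": "carry_out", "arguments": {
  "steps": [-0.16, -0.075, 0, 0, 0, 0, 1, -0.16, -0.075, 0, 0, 0, 0, 1, -0.16, -0.075, 0, 0, 0, 0, 1, -0.16, -0.075, 0, 0, 0, 0, 1, -0.16, -0.075, 0, 0, 0, 0, 1, -0.16, -0.075, 0, 0, 0, 0, 1, -0.16, -0.075, 0, 0, 0, 0, 1]
}}

```text
time_s: 8.1
eef_pos: [0.5008, -0.5133, 0.3047]
eef_rot: [0.0, 0.707, 0.708, 0.0]
wrist_force: [-0.4, 0.8, 0.4]
opening: 0.998
grasp_force: 0.0
```

```bash
python3 look.py L8
python3 - <<'E'
from h import *
import pickle
t=[]
for i,(x,y,z) in enumerate([(.5,.424,.05),(.616,.275,.03),(.384,.259,.05),(.677,.103,.01),(.667,-.104,.01),(.454,-.112,.01),(.577,-.269,.01),(.499,-.43,.05)]):
    im,c=pickle.load(open(f'L{i+1}.pkl','rb')); u,v=proj(c,(x,y,z)).astype(int); print(i+1,u,v)
    p=cv2.copyMakeBorder(im,80,80,80,80,cv2.BORDER_CONSTANT)[v:v+160,u:u+160]; t.append(cv2.resize(p,(200,200)))
save('L',np.vstack([np.hstack(t[:4]),np.hstack(t[4:])]))
E
```

```text
8.1 [ 0.5008 -0.5133  0.3047] 0.0106
1 277 111
2 280 111
3 277 111
4 282 112
5 281 111
6 277 112
7 281 110
8 277 111
```

View pics/L.png

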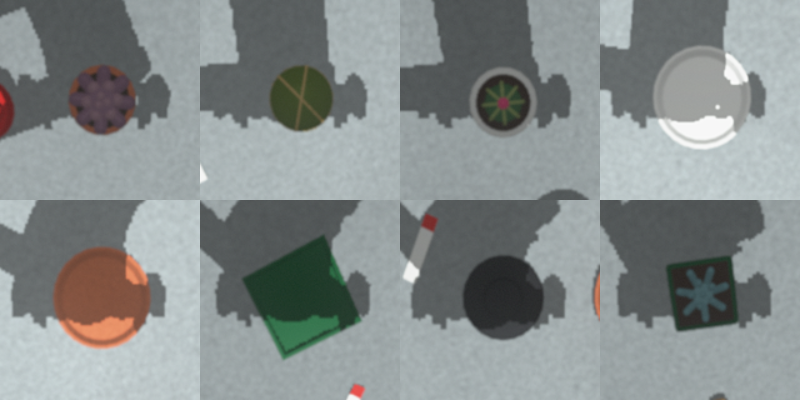

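Row 1: clay pot, ball, white pot, white saucer. Row 2: clay saucer, tray, holder, green pot. Each is whole and near (280,111) in its full picture. Now I'll measure them with masks across views.

```bash
cat > meas.py <<'E'
from h import *
import pickle
D={k:pickle.load(open(k+'.pkl','rb')) for k in ['A','B']+[f'L{i}' for i in range(1,9)]}
def mask(kind,im):
    h=cv2.cvtColor(im,cv2.COLOR_RGB2HSV); H,S,V=[h[...,i].astype(int) for i in range(3)]; r,g,b=[im[...,i].astype(int) for i in range(3)]
    if kind=='clay': m=(((H<16)|(H>130))&(S>70)&(V>25))
    if kind=='ball': m=(H>15)&(H<45)&(S>90)
    if kind=='white': m=(abs(r-b)*25<np.maximum(r,b))&(V>70)
    if kind=='black': m=(V<62)&(S<60)
    if kind=='green': m=((H>45)&(H<90)&(S>90))|((V<70)&(S>30)&(V>8))
    return cv2.morphologyEx(m.astype(np.uint8),cv2.MORPH_OPEN,np.ones((3,3)))
def blob(kind,im,uv):
    m=mask(kind,im); n,l,s,c=cv2.connectedComponentsWithStats(m)
    ok=[i for i in range(1,n) if s[i,4]>300 and np.hypot(*(c[i]-uv))<35]
    if not ok: return None
    i=min(ok,key=lambda i:np.hypot(*(c[i]-uv))); x,y,w,hh,a=s[i]
    if x<2 or y<2 or x+w>558 or y+hh>275: return None
    k=cv2.findContours((l==i).astype(np.uint8),cv2.RETR_EXTERNAL,cv2.CHAIN_APPROX_NONE)[0][0]
    return cv2.convexHull(k)
E
python3 - <<'E'
from meas import *
P=dict(claypot=('clay',.5,.424,.056),ball=('ball',.616,.275,.028),whitepot=('white',.384,.259,.056),wsauc=('white',.677,.103,.012),saucL=('clay',.667,-.104,.012),tray=('green',.454,-.112,.012),holder=('black',.577,-.269,.012),green=('green',.499,-.43,.056),blue=None)
for i,n in zip(range(1,9),['claypot','ball','whitepot','wsauc','saucL','tray','holder','green']):
    im=D[f'L{i}'][0]; u,v=proj(D[f'L{i}'][1],P[n][1:]).astype(int); print(n,'obj',im[v,u],im[v+8,u+22],'bench',im[v+60,u],im[v-40,u])
for n,p in P.items():
    if not p: continue
    rs=[]
    for k,(im,c) in D.items():
        uv=proj(c,p[1:])
        if not(0<uv[0]<560 and 0<uv[1]<260): continue
        h=blob(p[0],im,uv)
        if h is None: continue
        if n in('tray','green'): e=cv2.minAreaRect(h); ctr=e[0]
        else: e=cv2.fitEllipse(h); ctr=e[0]
        rs.append(ray(c,ctr)); print(n,k,np.round(ctr,1),np.round(e[1],1),'plane',plane(c,ctr,p[3]).round(4))
    if len(rs)>1: x,e=tri(rs); print('   ==',n,x.round(4),'err',round(e,4))
E
```

```text
claypot obj [83 68 75] [87 62 55] bench [153 162 164] [84 89 90]
ball obj [104  94  65] [57 67 44] bench [172 182 184] [89 96 96]
whitepot obj [119  53  72] [60 58 55] bench [149 157 158] [82 86 88]
wsauc obj [158 160 158] [159 161 159] bench [192 203 204] [139 141 138]
saucL obj [131  83  64] [129  83  65] bench [195 206 208] [120  77  60]
tray obj [32 59 44] [36 59 44] bench [156 164 166] [29 56 40]
holder obj [41 41 44] [45 47 47] bench [162 172 174] [90 94 95]
green obj [67 89 92] [48 44 41] bench [155 165 166] [81 85 86]
claypot A [247.7  23.9] [44.3 49.8] plane [0.5055 0.4121 0.056 ]
ball A [349.  161.6] [43.6 46. ] plane [0.6169 0.2763 0.028 ]
ball L1 [370.4 235.2] [36.4 41.4] plane [0.6185 0.2733 0.028 ]
ball L2 [279.9 104. ] [38.3 45.3] plane [0.6153 0.2829 0.028 ]
ball L3 [485.5  97.3] [47.6 57.5] plane [0.6174 0.2774 0.028 ]
   == ball [0.6147 0.2786 0.0359] err 0.0041
whitepot A [149.4 179.7] [52.4 60.6] plane [0.3915 0.2615 0.056 ]
whitepot L2 [ 73.9 128.8] [55.5 73.7] plane [0.3964 0.2594 0.056 ]
whitepot L3 [279.2 111.9] [55.2 56.6] plane [0.3856 0.2591 0.056 ]
   == w
[... 190 characters left out ...]
2] [79.6 84.1] plane [0.678  0.1071 0.012 ]
   == wsauc [0.6781 0.1071 0.0103] err 0.0001
saucL L5 [282.1 108.7] [77.4 81.2] plane [ 0.6679 -0.1005  0.012 ]
saucL L6 [458.5 103.8] [71.9 84.5] plane [ 0.6669 -0.1004  0.012 ]
   == saucL [ 0.6679 -0.1005  0.0103] err 0.0001
tray L5 [105.8 118.3] [77.4 68.1] plane [ 0.4581 -0.1102  0.012 ]
tray L6 [279.  109.5] [74.2 73.8] plane [ 0.456 -0.109  0.012]
   == tray [ 0.456  -0.1096  0.0082] err 0.0006
holder L7 [283.2 106. ] [62.4 64.5] plane [ 0.5791 -0.264   0.012 ]
green L7 [226.3 231.3] [56.8 36.2] plane [ 0.5132 -0.4024  0.056 ]
green L8 [278.6 104.8] [53.  52.6] plane [ 0.4998 -0.423   0.056 ]
   == green [ 0.5014 -0.4228  0.0052] err 0.0019
```

```bash
cat > meas2.py <<'E'
import meas
from meas import *
def mask(kind,im):
    im=cv2.GaussianBlur(im,(3,3),0)
    h=cv2.cvtColor(im,cv2.COLOR_RGB2HSV); H,S,V=[h[...,i].astype(int) for i in range(3)]; r,g,b=[im[...,i].astype(float) for i in range(3)]
    rb=r/(b+1); gr=g/(r+1)
    m={'clay':(rb>1.03)|((S>40)&((H<20)|(H>130))),'ball':rb>1.08,'white':(rb>.965)&(rb<1.25)&(V>50),'black':V<67,'green':(V<62)|((S>50)&(H>40)&(H<95))|(rb>1.03)}[kind]
    return cv2.morphologyEx(m.astype(np.uint8),cv2.MORPH_OPEN,np.ones((3,3)))
meas.mask=mask
P=dict(claypot=('clay',.5,.424,.056),ball=('ball',.616,.275,.028),whitepot=('white',.384,.259,.056),wsauc=('white',.677,.107,.012),saucL=('clay',.667,-.1,.012),tray=('green',.455,-.109,.012),holder=('black',.577,-.266,.012),green=('green',.499,-.425,.056))
E
python3 - <<'E'
from meas2 import *
t=[]
for n,p in P.items():
    rs=[]
    for k,(im,c) in D.items():
        uv=proj(c,p[1:])
        if not(0<uv[0]<560 and 0<uv[1]<260): continue
        h=blob(p[0],im,uv)
        if h is None: continue
        e=cv2.minAreaRect(h) if n in('tray','green') else cv2.fitEllipse(h)
        ctr=e[0]
        w=np.array([plane(c,q[0].astype(float),p[3])[:2] for q in h],np.float32)*1000
        if n in('tray','green'): f=cv2.minAreaRect(w)
        else: f=cv2.fitEllipse(w)
        rs.append(ray(c,ctr)); print(n,k,np.round(ctr,1),'plane mm',np.round(f[0],1),np.round(f[1],1),round(f[2],1))
        if k=='L'+str(list(P).index(n)*0+{'claypot':1,'ball':2,'whitepot':3,'wsauc':4,'saucL':5,'tray':6,'holder':7,'green':8}[n]):
            a=im.copy(); cv2.drawContours(a,[h],-1,(255,0,255),1); u,v=uv.astype(int); t.append(cv2.resize(cv2.copyMakeBorder(a,60,60,60,60,cv2.BORDER_CONSTANT)[v:v+120,u:u+120],(200,200)))
    if len(rs)>1: x,e=tri(rs); print('   ==',n,x.round(4),'err',round(e,4))
while len(t)<8: t.append(t[0]*0)
save('ov',np.vstack([np.hstack(t[:4]),np.hstack(t[4:])]))
E
```

```text
claypot B [247.4 147.8] plane mm [501.3 424.6] [56.7 58.8] 144.2
claypot L1 [278.2 110.1] plane mm [500.7 424.6] [56.  57.2] 89.7
   == claypot [0.5008 0.4252 0.0526] err 0.0002
ball A [348.2 160.8] plane mm [615.9 276.5] [56.  58.1] 44.6
ball L1 [369.1 233. ] plane mm [616.6 275.7] [55.2 63.1] 34.9
ball L2 [280.5 108.9] plane mm [616.  277.1] [55.7 56.4] 56.4
ball L3 [485.3  97.3] plane mm [617.5 276.7] [56.6 65.7] 90.4
   == ball [0.6157 0.2775 0.03  ] err 0.0003
whitepot A [149.3 179.7] plane mm [391.  260.6] [56.2 71. ] 118.7
whitepot L2 [ 73.3 128.7] plane mm [395.3 258.8] [55.7 80.9] 96.4
whitepot L3 [279.1 112. ] plane mm [385.5 258.3] [54.6 55.3] 74.9
   == whitepot [0.3854 0.2587 0.0417] err 0.0006
wsauc L2 [326.4 242.6] plane mm [678.1 105.8] [92.7 93.4] 15.2
wsauc L3 [493.2 231.5] plane mm [677.4 105.9] [92.  94.8] 54.0
wsauc L4 [283.1 109.2] plane mm [678.  105.3] [91.3 92.7] 166.6
   == wsauc [0.6781 0.107  0.0105] err 0.0002
saucL L5 [282.1 108.7] plane mm [ 667.8 -102.3] [93.  93.4] 130.2
saucL L6 [458.5 103.9] plane mm [ 667.6 -102.2] [93.  94.6] 71.1
   == saucL [ 0.6679 -0.1005  0.0105] err 0.0
tray L5 [105.1 118.4] plane mm [ 457.3 -111. ] [87.2 84.6] 26.6
tray L6 [279.2 109.9] plane mm [ 455.7 -111.3] [84.1 83.6] 26.1
   == tray [ 0.4562 -0.1099  0.01  ] err 0.0004
holder L6 [369.9 231.6] plane mm [ 577.4 -263.8] [70.5 75.8] 33.2
holder L7 [283.  106.3] plane mm [ 578.9 -265.2] [69.3 74.6] 83.6
   == holder [ 0.5788 -0.2643  0.0078] err 0.0002
green L7 [217.  242.5] plane mm [ 502.  -417.5] [56.3 63. ] 7.7
green L8 [278.9 105.2] plane mm [ 499.9 -424. ] [52.5 51.8] 7.7
   == green [ 0.4992 -0.4228  0.0437] err 0.0009
```

View pics/ov.png

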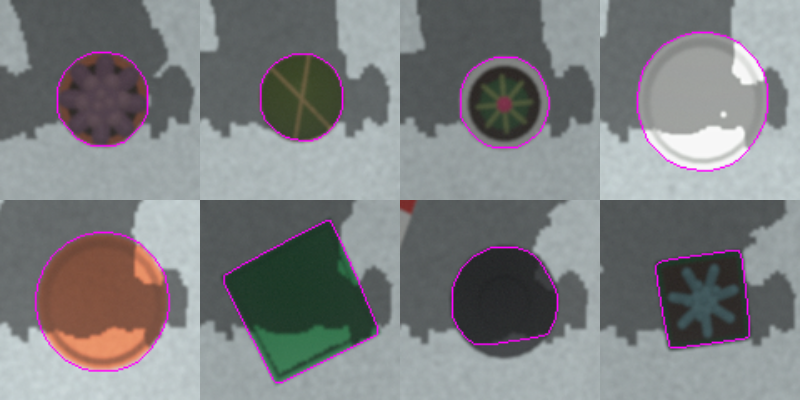

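Outlines fit well and the plane sizes match the text: 56, 92, 84 and 54 mm. Only the holder's lit lower edge is cut off, so I'll fit a circle to the rest of it. The green pot's yaw is 7.7° and the tray's 26.1°.

Emit:
{"name": "carry_out", "arguments": {
  "steps": [0.09, -0.001, 0.1, 0, 0, -0.134, 1, 0.09, -0.001, 0.1, 0, 0, -0.134, 1, 0.09, -0.001, 0.1, 0, 0, -0.134, 1, 0.09, -0.001, 0.1, 0, 0, -0.134, 1, 0.09, -0.001, 0.1, 0, 0, -0.134, 1, 0.09, -0.001, 0.1, 0, 0, -0.134, 1, 0.09, -0.001, 0.1, 0, 0, -0.134, 1, 0.09, -0.001, 0.1, 0, 0, -0.134, 1]
}}

```text
time_s: 8.95
eef_pos: [0.4993, -0.4262, 0.2052]
eef_rot: [0.001, 0.658, 0.753, -0.0]
wrist_force: [0.4, -0.1, -0.3]
opening: 1.001
grasp_force: 0.0
```

```bash
cat >> h.py <<'E'
def go(x,y,z,yaw=None):
    """tool shift (mm) from the measured pose to x,y,z; yaw = wanted world angle (deg) of the closing axis"""
    T=pose(); d=T[:3,:3].T@(np.array([x,y,z])-T[:3,3]); a=np.degrees(np.arctan2(T[1,1],T[0,1]))
    print('at',T[:3,3].round(4),'closing yaw',a.round(2),'tilt',np.degrees(np.arccos(-T[2,2])).round(2),'shift',(d*1000).round(1),'' if yaw is None else ('wz %.4f'%-np.radians(yaw-a)))
E
python3 - <<'E'
from h import *
from meas2 import *
go(.4999,-.4240,.091,7.7)
from scipy.optimize import least_squares
for k in['L6','L7']:
    im,c=D[k]; uv=proj(c,P['holder'][1:]); h=blob('black',im,uv)[:,0,:].astype(float)
    for z in(.012,):
        w=np.array([plane(c,q,z)[:2] for q in h])*1000
        s=least_squares(lambda p:np.hypot(w[:,0]-p[0],w[:,1]-p[1])-38,[577,-266],loss='soft_l1',f_scale=.4); print(k,s.x.round(1),(s.fun.round(1)))
E
```

```text
at [ 0.4993 -0.4262  0.2052] closing yaw 7.64 tilt 0.14 shift [  2.3   0.7 114.2] wz -0.0011
L6 [ 576.3 -264.7] [ 0.  -0.4 -0.4 -0.6 -1.2 -1.7 -1.3 -0.8 -0.2  0.  -0.4 -0.3 -0.3 -0.7
 -1.  -2.  -2.6 -3.4 -4.5 -2.7 -1.7 -1.  -0.4 -0.4 -0.3 -0.2 -0.1 -0. ]
L7 [ 578.4 -267.8] [ -0.    0.1   0.1  -0.2  -0.5  -1.2  -1.7  -0.9  -0.4  -0.2  -0.3  -0.3
  -0.6  -0.6  -1.   -6.1 -10.2  -4.2  -3.5  -3.4  -2.1  -1.5  -1.2  -1.3
  -0.9  -0.8  -0.4  -0.4  -0.2]
```

Emit:
{"name": "carry_out", "arguments": {
  "steps": [0.002, 0.001, 0.04, 0, 0, 0, 1, 0.002, 0.001, 0.08, 0, 0, 0, 1, 0.002, 0.001, 0.1, 0, 0, 0, 1, 0.002, 0.001, 0.11, 0, 0, 0, 1, 0.002, 0.001, 0.114, 0, 0, 0, 1, 0.002, 0.001, 0.114, 0, 0, 0, 1, 0.002, 0.001, 0.114, 0, 0, 0, 0, 0.002, 0.001, 0.114, 0, 0, 0, 0, 0.002, 0.001, 0.114, 0, 0, 0, 0, 0.002, 0.001, 0.114, 0, 0, 0, 0, 0.002, 0.001, 0.114, 0, 0, 0, 0, 0.002, 0.001, 0.114, 0, 0, 0, 0, 0.002, 0.001, 0.114, 0, 0, 0, 0]
}}

```text
time_s: 10.25
eef_pos: [0.5004, -0.4237, 0.0917]
eef_rot: [0.001, 0.658, 0.753, -0.0]
wrist_force: [-0.2, -0.0, 6.7]
opening: 0.623
grasp_force: 64.2
```

```bash
python3 -c "
from h import *
go(.456,-.1112,.2,26.2)"
```

```text
at [ 0.5004 -0.4237  0.0917] closing yaw 7.68 tilt 0.16 shift [ 315.4   -2.1 -109.1] wz -0.3232
```

Emit:
{"name": "carry_out", "arguments": {
  "steps": [0, 0, -0.03, 0, 0, 0, 0, 0, 0, -0.08, 0, 0, 0, 0, 0, 0, -0.12, 0, 0, 0, 0, 0.04, 0, -0.15, 0, 0, -0.08, 0, 0.09, 0, -0.15, 0, 0, -0.16, 0, 0.14, 0, -0.15, 0, 0, -0.24, 0, 0.19, -0.001, -0.15, 0, 0, -0.323, 0, 0.24, -0.002, -0.15, 0, 0, -0.323, 0, 0.29, -0.002, -0.14, 0, 0, -0.323, 0, 0.315, -0.002, -0.11, 0, 0, -0.323, 0, 0.315, -0.002, -0.08, 0, 0, -0.323, 0, 0.315, -0.002, -0.08, 0, 0, -0.323, 0, 0.315, -0.002, -0.08, 0, 0, -0.323, 0, 0.315, -0.002, -0.08, 0, 0, -0.323, 0]
}}

```text
time_s: 11.65
eef_pos: [0.4567, -0.1121, 0.1715]
eef_rot: [0.001, 0.529, 0.849, 0.0]
wrist_force: [-0.6, 0.2, -2.0]
opening: 0.621
grasp_force: 63.7
```

Run:
```python
from h import *
go(.456,-.1112,.0957,26.2)
im,c=shot('wrist'); save('g1',im[120:420]); import pickle; pickle.dump((im,c),open('G.pkl','wb'))
```

```text
at [ 0.4567 -0.1121  0.1715] closing yaw 26.13 tilt 0.15 shift [ 1.3 -0.4 75.8] wz -0.0012
```

View pics/g1.png

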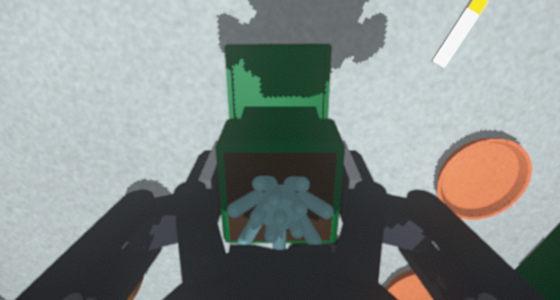

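The held pot is square in the jaws (columns 219–343), and the tray behind it is parallel and centred on the same column (228–331, centre about 280). Lowering.

Emit:
{"name": "carry_out", "arguments": {
  "steps": [0.001, 0, 0.03, 0, 0, 0, 0, 0.001, 0, 0.055, 0, 0, 0, 0, 0.001, 0, 0.068, 0, 0, 0, 0, 0.001, 0, 0.072, 0, 0, 0, 0, 0.001, 0, 0.074, 0, 0, 0, 0, 0.001, 0, 0.075, 0, 0, 0, 0, 0.001, 0, 0.076, 0, 0, 0, 0, 0.001, 0, 0.076, 0, 0, 0, 0, 0.001, 0, 0.076, 0, 0, 0, 0]
}}

```text
time_s: 12.6
eef_pos: [0.456, -0.1105, 0.0956]
eef_rot: [0.001, 0.529, 0.849, -0.0]
wrist_force: [-3.9, 0.4, 7.4]
opening: 0.623
grasp_force: 65.0
```

```bash
python3 -c "
from h import *
go(.456,-.1112,.0957,26.2);print(ctrl.get_obs()['wrist_force'])"
```

```text
at [ 0.456  -0.1105  0.0956] closing yaw 26.19 tilt 0.11 shift [-0.6 -0.3 -0.1] wz -0.0002
[-3.87645305  0.4428312   7.37718867]
```

Emit:
{"name": "carry_out", "arguments": {
  "steps": [0, 0, 0, 0, 0, 0, 1, 0, 0, 0, 0, 0, 0, 1, 0, 0, 0, 0, 0, 0, 1, 0, 0, 0, 0, 0, 0, 1, 0, 0, 0, 0, 0, 0, 1, 0, 0, -0.03, 0, 0, 0, 1, 0, 0, -0.08, 0, 0, 0, 1, 0, 0, -0.13, 0, 0, 0, 1, 0, 0, -0.17, 0, 0, 0.15, 1, 0, 0, -0.2, 0, 0, 0.3, 1, 0, 0, -0.2, 0, 0, 0.457, 1, 0, 0, -0.2, 0, 0, 0.457, 1, 0, 0, -0.2, 0, 0, 0.457, 1]
}}

```text
time_s: 13.9
eef_pos: [0.4548, -0.1099, 0.2932]
eef_rot: [-0.001, 0.706, 0.708, -0.0]
wrist_force: [-0.7, -0.3, 0.1]
opening: 0.999
grasp_force: 0.0
```

```bash
python3 look.py G2
python3 - <<'E'
from meas2 import *
import meas
from scipy.optimize import least_squares
D['G2']=pickle.load(open('G2.pkl','rb'))
for k in['L6','L5','G2']:
    im,c=D[k]; uv=proj(c,(.5775,-.2665,.012)); u,v=uv.astype(int); g=im.max(2); print(k,u,v,g[v,u-60:u+61:6])
    x=(g<110).astype(np.uint8); n,l,s,cc=cv2.connectedComponentsWithStats(x); i=l[v,u]; print('stat',s[i],cc[i])
    w=cv2.findContours((l==i).astype(np.uint8),cv2.RETR_EXTERNAL,cv2.CHAIN_APPROX_NONE)[0][0][:,0,:].astype(float)
    w=np.array([plane(c,q,.012)[:2] for q in w])*1000
    f=least_squares(lambda p:np.hypot(w[:,0]-p[0],w[:,1]-p[1])-38,[577.5,-266.5],loss='soft_l1',f_scale=.5); print(f.x.round(1),'inl',(abs(f.fun)<1).mean())
go(.5007,.4246,.2,0)
E
```

```text
13.9 [ 0.4548 -0.1099  0.2932] 0.012
L6 369 234 [168 169 168 171 166 170  68  68  63  66  65  65  56  62  61 146 169 164
 166 164 152]
stat [ 342  204   57   56 2455] [369.86354379 231.45132383]
[ 577.5 -263.9] inl 0.5
L5 214 239 [202 205 201 200 207 202  73  79  64  80  81  79  80  79  84 150 209 201
 199 205 195]
stat [ 189  210   55   54 2318] [215.99180328 236.74029336]
[ 580.1 -264. ] inl 0.6143790849673203
G2 367 293 [160 160 163 161 162 164  58  61  56  58  42  43  41  73  91  64  43 159
 160 154  84]
stat [    0   115   560   305 53166] [321.78068691 352.77026671]
[ 526.1 -356.5] inl 0.005025125628140704
at [ 0.4547 -0.1098  0.2929] closing yaw 0.2 tilt 0.12 shift [534.1  48.   93.3] wz 0.0035
```

Emit:
{"name": "carry_out", "arguments": {
  "steps": [0.05, 0.005, 0, 0, 0, 0.003, 1, 0.1, 0.01, 0, 0, 0, 0.003, 1, 0.15, 0.015, 0, 0, 0, 0.003, 1, 0.2, 0.02, 0, 0, 0, 0.003, 1, 0.25, 0.025, 0, 0, 0, 0.003, 1, 0.3, 0.03, 0, 0, 0, 0.003, 1, 0.35, 0.035, 0, 0, 0, 0.003, 1, 0.4, 0.04, 0, 0, 0, 0.003, 1, 0.45, 0.045, 0, 0, 0, 0.003, 1, 0.5, 0.048, 0.02, 0, 0, 0.003, 1, 0.534, 0.048, 0.06, 0, 0, 0.003, 1, 0.534, 0.048, 0.1, 0, 0, 0.003, 1, 0.534, 0.048, 0.1, 0, 0, 0.003, 1, 0.534, 0.048, 0.1, 0, 0, 0.003, 1, 0.534, 0.048, 0.1, 0, 0, 0.003, 1]
}}

```text
time_s: 15.45
eef_pos: [0.5045, 0.4237, 0.1962]
eef_rot: [0.0, 0.708, 0.706, 0.001]
wrist_force: [0.5, 0.0, 0.7]
opening: 1.003
grasp_force: 0.0
```

Run:
```python
from meas2 import *
from scipy.optimize import least_squares
go(.5007,.4246,.091,0)
im,c=D['L7']; v=cv2.GaussianBlur(im,(3,3),0).max(2)
for t in(72,76,80):
    n,l,s,cc=cv2.connectedComponentsWithStats((v<t).astype(np.uint8)); i=l[106,283]; print(t,s[i])
    w=cv2.convexHull(cv2.findContours((l==i).astype(np.uint8),cv2.RETR_EXTERNAL,cv2.CHAIN_APPROX_NONE)[0][0])[:,0,:].astype(float)
    w=np.array([plane(c,q,.012)[:2] for q in w])*1000
    f=least_squares(lambda p:np.hypot(w[:,0]-p[0],w[:,1]-p[1])-p[2],[577.5,-266.5,38],loss='soft_l1',f_scale=.5); print(f.x.round(1),'inl',(abs(f.fun)<1).mean())
```

```text
at [0.5045 0.4237 0.1962] closing yaw -0.17 tilt 0.17 shift [  0.7  -4.1 105.1] wz -0.0030
72 [ 251   74   65   61 3103]
[ 579.  -266.3   36.9] inl 0.8333333333333334
76 [ 251   74   65   66 3331]
[ 578.9 -266.    37. ] inl 0.7272727272727273
80 [ 251   74   65   66 3381]
[ 579.  -265.8   37. ] inl 0.7142857142857143
```

Emit:
{"name": "carry_out", "arguments": {
  "steps": [0.001, -0.004, 0.03, 0, 0, 0, 1, 0.001, -0.004, 0.07, 0, 0, 0, 1, 0.001, -0.004, 0.09, 0, 0, 0, 1, 0.001, -0.004, 0.101, 0, 0, 0, 1, 0.001, -0.004, 0.105, 0, 0, 0, 1, 0.001, -0.004, 0.105, 0, 0, 0, 1, 0.001, -0.004, 0.105, 0, 0, 0, 1]
}}

```text
time_s: 16.15
eef_pos: [0.5005, 0.4255, 0.0911]
eef_rot: [0.0, 0.708, 0.706, 0.002]
wrist_force: [0.5, 0.3, -0.1]
opening: 1.001
grasp_force: 0.0
```

```bash
python3 -c "
from h import *
go(.5007,.4246,.091,0)"
```

```text
at [0.5005 0.4255 0.0911] closing yaw -0.18 tilt 0.2 shift [-0.9  0.2  0.1] wz -0.0032
```

Emit:
{"name": "carry_out", "arguments": {
  "steps": [0, 0, 0, 0, 0, 0, 0, 0, 0, 0, 0, 0, 0, 0, 0, 0, 0, 0, 0, 0, 0, 0, 0, 0, 0, 0, 0, 0, 0, 0, 0, 0, 0, 0, 0, 0, 0, 0, 0, 0, 0, 0, 0, 0, -0.02, 0, 0, 0, 0, 0, 0, -0.06, 0, 0, 0, 0, 0, 0, -0.11, 0, 0, 0, 0, 0, 0, -0.13, 0, 0, 0, 0, 0, 0, -0.13, 0, 0, 0, 0]
}}

```text
time_s: 17.25
eef_pos: [0.501, 0.4261, 0.2236]
eef_rot: [0.001, 0.708, 0.706, 0.004]
wrist_force: [0.6, 1.4, -1.2]
opening: 0.64
grasp_force: 63.6
```

```bash
python3 -c "
from h import *
go(.6678,-.1013,.22,0)"
```

```text
at [0.501  0.4261 0.2236] closing yaw -0.16 tilt 0.46 shift [-527.   168.3    2.6] wz -0.0028
```

Emit:
{"name": "carry_out", "arguments": {
  "steps": [-0.048, 0.015, 0, 0, 0, 0, 0, -0.095, 0.03, 0, 0, 0, 0, 0, -0.143, 0.045, 0, 0, 0, 0, 0, -0.19, 0.06, 0, 0, 0, 0, 0, -0.238, 0.076, 0, 0, 0, 0, 0, -0.285, 0.091, 0, 0, 0, 0, 0, -0.333, 0.106, 0, 0, 0, 0, 0, -0.38, 0.121, 0, 0, 0, 0, 0, -0.428, 0.137, 0, 0, 0, 0, 0, -0.475, 0.152, 0, 0, 0, 0, 0, -0.51, 0.163, 0.02, 0, 0, 0, 0, -0.527, 0.168, 0.05, 0, 0, 0, 0, -0.527, 0.168, 0.07, 0, 0, 0, 0, -0.527, 0.168, 0.07, 0, 0, 0, 0, -0.527, 0.168, 0.07, 0, 0, 0, 0, -0.527, 0.168, 0.07, 0, 0, 0, 0]
}}

```text
time_s: 18.85
eef_pos: [0.6661, -0.102, 0.1498]
eef_rot: [0.001, 0.708, 0.706, 0.0]
wrist_force: [0.5, 0.3, -0.4]
opening: 0.643
grasp_force: 63.8
```

Run:
```python
from h import *
go(.6678,-.1013,.0951,0)
im,c=shot('wrist'); save('c1',im[100:400])
```

```text
at [ 0.6661 -0.102   0.1498] closing yaw -0.12 tilt 0.07 shift [ 0.7  1.6 54.7] wz -0.0021
```

View pics/c1.png

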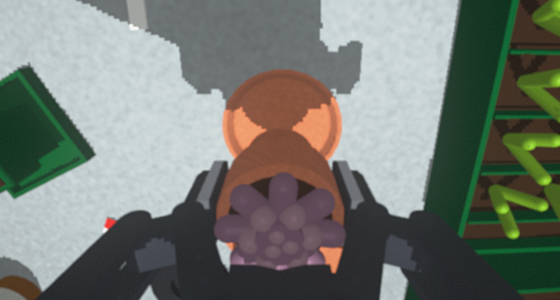

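The pot (column ~280) hangs over the left terracotta saucer (column ~282), and the ~1.6 mm shift agrees. Lowering.

Emit:
{"name": "carry_out", "arguments": {
  "steps": [0.001, 0.002, 0.025, 0, 0, 0, 0, 0.001, 0.002, 0.043, 0, 0, 0, 0, 0.001, 0.002, 0.05, 0, 0, 0, 0, 0.001, 0.002, 0.053, 0, 0, 0, 0, 0.001, 0.002, 0.054, 0, 0, 0, 0, 0.001, 0.002, 0.055, 0, 0, 0, 0, 0.001, 0.002, 0.055, 0, 0, 0, 0, 0.001, 0.002, 0.055, 0, 0, 0, 0]
}}

```text
time_s: 19.7
eef_pos: [0.668, -0.1017, 0.0946]
eef_rot: [0.0, 0.708, 0.706, 0.0]
wrist_force: [-0.1, 0.2, -0.8]
opening: 0.639
grasp_force: 63.8
```

```bash
python3 -c "
from h import *
go(.6678,-.1013,.0951,0);print(ctrl.get_obs()['wrist_force'])"
```

```text
at [ 0.668  -0.1017  0.0946] closing yaw -0.17 tilt 0.06 shift [ 0.4 -0.2 -0.5] wz -0.0030
[-0.11159292  0.19955821 -0.79051633]
```

Emit:
{"name": "carry_out", "arguments": {
  "steps": [0, 0, 0.001, 0, 0, 0, 0, 0, 0, 0.001, 0, 0, 0, 0]
}}

```text
time_s: 19.9
eef_pos: [0.6681, -0.1017, 0.0942]
eef_rot: [0.0, 0.708, 0.706, 0.0]
wrist_force: [-2.4, -0.2, 4.6]
opening: 0.637
grasp_force: 64.6
```

Emit:
{"name": "carry_out", "arguments": {
  "steps": [0, 0, 0.0005, 0, 0, 0, 0, 0, 0, 0.0005, 0, 0, 0, 0]
}}

```text
time_s: 20.1
eef_pos: [0.6681, -0.1017, 0.0942]
eef_rot: [0.0, 0.708, 0.706, 0.0]
wrist_force: [-3.3, 0.4, 7.3]
opening: 0.645
grasp_force: 64.7
```

Emit:
{"name": "carry_out", "arguments": {
  "steps": [0, 0, 0, 0, 0, 0, 1, 0, 0, 0, 0, 0, 0, 1, 0, 0, 0, 0, 0, 0, 1, 0, 0, 0, 0, 0, 0, 1, 0, 0, 0, 0, 0, 0, 1, 0, 0, -0.03, 0, 0, 0, 1, 0, 0, -0.08, 0, 0, 0, 1, 0, 0, -0.13, 0, 0, 0, 1, 0, 0, -0.15, 0, 0, 0, 1]
}}

```text
time_s: 21.0
eef_pos: [0.6698, -0.1022, 0.2488]
eef_rot: [0.004, 0.708, 0.706, 0.002]
wrist_force: [0.9, 0.8, 0.5]
opening: 0.997
grasp_force: 0.0
```

Emit:
{"name": "carry_out", "arguments": {
  "steps": [0.04, -0.031, 0, 0, 0, 0, 1, 0.08, -0.063, 0, 0, 0, 0, 1, 0.12, -0.094, 0, 0, 0, 0, 1, 0.16, -0.126, 0, 0, 0, 0, 1, 0.2, -0.157, 0, 0, 0, 0, 1, 0.24, -0.188, 0, 0, 0, 0, 1, 0.28, -0.22, 0, 0, 0, 0, 1, 0.32, -0.251, 0, 0, 0, 0, 1, 0.36, -0.283, 0, 0, 0, 0, 1, 0.36, -0.283, 0.05, 0, 0, 0, 1, 0.36, -0.283, 0.05, 0, 0, 0, 1, 0.36, -0.283, 0.05, 0, 0, 0, 1, 0.36, -0.283, 0.05, 0, 0, 0, 1]
}}

```text
time_s: 22.3
eef_pos: [0.3873, 0.259, 0.1939]
eef_rot: [0.001, 0.709, 0.706, 0.001]
wrist_force: [0.6, -0.8, -0.6]
opening: 0.997
grasp_force: 0.0
```

```bash
python3 -c "
from h import *
go(.3855,.2585,.091,0)"
```

```text
at [0.3873 0.259  0.1939] closing yaw -0.24 tilt 0.13 shift [ -0.6  -2.  102.9] wz -0.0041
```

Emit:
{"name": "carry_out", "arguments": {
  "steps": [-0.001, -0.002, 0.03, 0, 0, 0, 1, -0.001, -0.002, 0.07, 0, 0, 0, 1, -0.001, -0.002, 0.09, 0, 0, 0, 1, -0.001, -0.002, 0.1, 0, 0, 0, 1, -0.001, -0.002, 0.103, 0, 0, 0, 1, -0.001, -0.002, 0.103, 0, 0, 0, 1, -0.001, -0.002, 0.103, 0, 0, 0, 1]
}}

```text
time_s: 23.0
eef_pos: [0.385, 0.2586, 0.0908]
eef_rot: [0.001, 0.708, 0.706, 0.001]
wrist_force: [-0.5, 0.0, -0.7]
opening: 1.004
grasp_force: 0.0
```

Emit:
{"name": "carry_out", "arguments": {
  "steps": [0, 0, 0, 0, 0, 0, 0, 0, 0, 0, 0, 0, 0, 0, 0, 0, 0, 0, 0, 0, 0, 0, 0, 0, 0, 0, 0, 0, 0, 0, 0, 0, 0, 0, 0, 0, 0, 0, 0, 0, 0, 0]
}}

```text
time_s: 23.6
eef_pos: [0.3844, 0.2586, 0.0905]
eef_rot: [0.0, 0.708, 0.706, 0.001]
wrist_force: [-0.5, -0.6, 8.2]
opening: 0.641
grasp_force: 62.2
```

Emit:
{"name": "carry_out", "arguments": {
  "steps": [0, 0, -0.02, 0, 0, 0, 0, 0, 0, -0.06, 0, 0, 0, 0, 0, 0, -0.11, 0, 0, 0, 0, 0, 0, -0.13, 0, 0, 0, 0, 0, 0, -0.13, 0, 0, 0, 0]
}}

```text
time_s: 24.1
eef_pos: [0.3856, 0.2591, 0.2232]
eef_rot: [0.002, 0.708, 0.706, 0.004]
wrist_force: [0.6, 0.3, -1.0]
opening: 0.642
grasp_force: 63.8
```

```bash
python3 -c "
from h import *
go(.678,.1055,.22,0)"
```

```text
at [0.3856 0.2591 0.2232] closing yaw -0.15 tilt 0.45 shift [-152.9  292.7    5. ] wz -0.0026
```

Emit:
{"name": "carry_out", "arguments": {
  "steps": [-0.022, 0.042, 0, 0, 0, 0, 0, -0.044, 0.084, 0, 0, 0, 0, 0, -0.066, 0.126, 0, 0, 0, 0, 0, -0.088, 0.168, 0, 0, 0, 0, 0, -0.11, 0.21, 0, 0, 0, 0, 0, -0.132, 0.252, 0, 0, 0, 0, 0, -0.153, 0.293, 0.02, 0, 0, 0, 0, -0.153, 0.293, 0.05, 0, 0, 0, 0, -0.153, 0.293, 0.07, 0, 0, 0, 0, -0.153, 0.293, 0.07, 0, 0, 0, 0, -0.153, 0.293, 0.07, 0, 0, 0, 0, -0.153, 0.293, 0.07, 0, 0, 0, 0]
}}

```text
time_s: 25.3
eef_pos: [0.6768, 0.1047, 0.1505]
eef_rot: [0.001, 0.708, 0.706, 0.001]
wrist_force: [0.2, -0.3, -0.8]
opening: 0.641
grasp_force: 64.3
```

```bash
python3 -c "
from h import *
go(.678,.1055,.0945,0)"
```

```text
at [0.6768 0.1047 0.1505] closing yaw -0.14 tilt 0.1 shift [ 0.8  1.1 56. ] wz -0.0025
```

Emit:
{"name": "carry_out", "arguments": {
  "steps": [0.001, 0.001, 0.025, 0, 0, 0, 0, 0.001, 0.001, 0.043, 0, 0, 0, 0, 0.001, 0.001, 0.051, 0, 0, 0, 0, 0.001, 0.001, 0.054, 0, 0, 0, 0, 0.001, 0.001, 0.0555, 0, 0, 0, 0, 0.001, 0.001, 0.056, 0, 0, 0, 0, 0.001, 0.001, 0.056, 0, 0, 0, 0]
}}

```text
time_s: 26.0
eef_pos: [0.6776, 0.1055, 0.0946]
eef_rot: [0.0, 0.708, 0.706, 0.0]
wrist_force: [-4.4, 0.1, 5.5]
opening: 0.641
grasp_force: 64.7
```

Emit:
{"name": "carry_out", "arguments": {
  "steps": [0, 0, 0.0005, 0, 0, 0, 0, 0, 0, 0.0005, 0, 0, 0, 0]
}}

```text
time_s: 26.2
eef_pos: [0.6776, 0.1055, 0.0945]
eef_rot: [0.0, 0.708, 0.706, 0.0]
wrist_force: [-6.1, 0.2, 9.5]
opening: 0.641
grasp_force: 65.2
```

Emit:
{"name": "carry_out", "arguments": {
  "steps": [0, 0, 0, 0, 0, 0, 1, 0, 0, 0, 0, 0, 0, 1, 0, 0, 0, 0, 0, 0, 1, 0, 0, 0, 0, 0, 0, 1, 0, 0, 0, 0, 0, 0, 1, 0, 0, -0.03, 0, 0, 0, 1, 0, 0, -0.08, 0, 0, 0, 1, 0, 0, -0.1, 0, 0, 0, 1, 0.045, -0.016, -0.1, 0, 0, 0, 1, 0.09, -0.032, -0.1, 0, 0, 0, 1, 0.135, -0.048, -0.1, 0, 0, 0, 1, 0.172, -0.062, -0.1, 0, 0, 0, 1, 0.172, -0.062, -0.1, 0, 0, 0, 1, 0.172, -0.062, -0.1, 0, 0, 0, 1, 0.172, -0.062, -0.1, 0, 0, 0, 1]
}}

```text
time_s: 27.7
eef_pos: [0.6162, 0.2767, 0.1928]
eef_rot: [0.0, 0.708, 0.706, -0.0]
wrist_force: [0.6, -0.7, 0.1]
opening: 0.998
grasp_force: 0.0
```

```bash
python3 -c "
from h import *
go(.616,.277,.081,0)"
```

```text
at [0.6162 0.2767 0.1928] closing yaw -0.21 tilt 0.02 shift [  0.3  -0.3 111.8] wz -0.0037
```

Emit:
{"name": "carry_out", "arguments": {
  "steps": [0, 0, 0.04, 0, 0, 0, 1, 0, 0, 0.08, 0, 0, 0, 1, 0, 0, 0.1, 0, 0, 0, 1, 0, 0, 0.109, 0, 0, 0, 1, 0, 0, 0.112, 0, 0, 0, 1, 0, 0, 0.112, 0, 0, 0, 1, 0, 0, 0.112, 0, 0, 0, 1]
}}

```text
time_s: 28.4
eef_pos: [0.6171, 0.2776, 0.0827]
eef_rot: [0.001, 0.708, 0.706, 0.001]
wrist_force: [0.2, 0.6, -0.8]
opening: 0.998
grasp_force: 0.0
```

Emit:
{"name": "carry_out", "arguments": {
  "steps": [0, 0, 0, 0, 0, 0, 0, 0, 0, 0, 0, 0, 0, 0, 0, 0, 0, 0, 0, 0, 0, 0, 0, 0, 0, 0, 0, 0, 0, 0, 0, 0, 0, 0, 0, 0, 0, 0, 0, 0, 0, 0]
}}

```text
time_s: 29.0
eef_pos: [0.6171, 0.2779, 0.0824]
eef_rot: [0.001, 0.708, 0.706, 0.001]
wrist_force: [1.7, -0.4, 6.1]
opening: 0.629
grasp_force: 62.8
```

Emit:
{"name": "carry_out", "arguments": {
  "steps": [0, 0, -0.02, 0, 0, 0, 0, 0, 0, -0.06, 0, 0, 0, 0, 0, 0, -0.11, 0, 0, 0, 0, 0, 0, -0.16, 0, 0, 0, 0, 0, 0, -0.16, 0, 0, 0, 0, 0, 0, -0.16, 0, 0, 0, 0]
}}

```text
time_s: 29.6
eef_pos: [0.616, 0.2778, 0.2423]
eef_rot: [0.001, 0.708, 0.706, 0.001]
wrist_force: [-0.6, -0.0, -2.2]
opening: 0.628
grasp_force: 63.3
```

```bash
python3 -c "
from h import *
go(.579,-.266,.24,0)"
```

```text
at [0.616  0.2778 0.2423] closing yaw -0.16 tilt 0.13 shift [-543.9  -35.5    1.9] wz -0.0029
```

Emit:
{"name": "carry_out", "arguments": {
  "steps": [-0.05, -0.003, 0, 0, 0, 0, 0, -0.1, -0.007, 0, 0, 0, 0, 0, -0.15, -0.01, 0, 0, 0, 0, 0, -0.2, -0.013, 0, 0, 0, 0, 0, -0.25, -0.016, 0, 0, 0, 0, 0, -0.3, -0.02, 0, 0, 0, 0, 0, -0.35, -0.023, 0, 0, 0, 0, 0, -0.4, -0.026, 0, 0, 0, 0, 0, -0.45, -0.03, 0, 0, 0, 0, 0, -0.5, -0.033, 0, 0, 0, 0, 0, -0.544, -0.036, 0.03, 0, 0, 0, 0, -0.544, -0.036, 0.07, 0, 0, 0, 0, -0.544, -0.036, 0.1, 0, 0, 0, 0, -0.544, -0.036, 0.1, 0, 0, 0, 0, -0.544, -0.036, 0.1, 0, 0, 0, 0, -0.544, -0.036, 0.1, 0, 0, 0, 0]
}}

```text
time_s: 31.2
eef_pos: [0.579, -0.2663, 0.1423]
eef_rot: [0.001, 0.708, 0.706, 0.0]
wrist_force: [0.5, -0.1, -0.5]
opening: 0.631
grasp_force: 63.5
```

Run:
```python
from h import *
go(.579,-.2655,.0874,0)
im,c=shot('wrist'); save('b1',im[100:400])
```

```text
at [ 0.579  -0.2663  0.1423] closing yaw -0.13 tilt 0.11 shift [ 0.8 -0.1 54.9] wz -0.0023
```

View pics/b1.png

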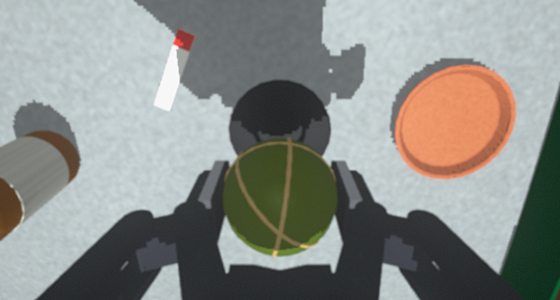

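The ball (column ~280) hangs in line with the black holder (column ~280). The bottle, left at (30,180), and the spare saucer, right at (455,120), are clear. Lowering.

Emit:
{"name": "carry_out", "arguments": {
  "steps": [0.001, 0, 0.025, 0, 0, 0, 0, 0.001, 0, 0.043, 0, 0, 0, 0, 0.001, 0, 0.05, 0, 0, 0, 0, 0.001, 0, 0.053, 0, 0, 0, 0, 0.001, 0, 0.0545, 0, 0, 0, 0, 0.001, 0, 0.055, 0, 0, 0, 0, 0.001, 0, 0.055, 0, 0, 0, 0]
}}

```text
time_s: 31.95
eef_pos: [0.5789, -0.2656, 0.0881]
eef_rot: [0.001, 0.708, 0.706, 0.0]
wrist_force: [-3.3, 1.5, 9.1]
opening: 0.627
grasp_force: 64.5
```

Emit:
{"name": "carry_out", "arguments": {
  "steps": [0, 0, 0.0005, 0, 0, 0, 0, 0, 0, 0.0005, 0, 0, 0, 0]
}}

```text
time_s: 32.15
eef_pos: [0.5789, -0.2657, 0.088]
eef_rot: [0.001, 0.708, 0.706, 0.0]
wrist_force: [-3.4, 2.9, 11.2]
opening: 0.623
grasp_force: 64.5
```

Emit:
{"name": "carry_out", "arguments": {
  "steps": [0, 0, 0, 0, 0, 0, 1, 0, 0, 0, 0, 0, 0, 1, 0, 0, 0, 0, 0, 0, 1, 0, 0, 0, 0, 0, 0, 1, 0, 0, 0, 0, 0, 0, 1, 0, 0, -0.03, 0, 0, 0, 1, 0, 0, -0.08, 0, 0, 0, 1, 0, 0, -0.13, 0, 0, 0, 1, 0, 0, -0.18, 0, 0, 0, 1, 0, 0, -0.22, 0, 0, 0, 1, -0.05, -0.03, -0.22, 0, 0, 0, 1, -0.09, -0.05, -0.22, 0, 0, 0, 1, -0.09, -0.05, -0.22, 0, 0, 0, 1, -0.09, -0.05, -0.22, 0, 0, 0, 1, -0.09, -0.05, -0.22, 0, 0, 0, 1]
}}

```text
time_s: 33.65
eef_pos: [0.5281, -0.3545, 0.305]
eef_rot: [-0.0, 0.708, 0.706, 0.0]
wrist_force: [-0.2, 0.6, 0.7]
opening: 1.004
grasp_force: 0.0
```

```bash
python3 look.py M1
python3 - <<'E'
from h import *
import pickle
im=pickle.load(open('M1.pkl','rb'))[0]; s,_=shot('scene'); e,_=shot('side')
a=cv2.resize(s[140:300,130:450],(800,400)); save('end',np.vstack([a,np.hstack([cv2.resize(e[100:300,180:400],(220,200)),cv2.resize(im,(580,200)) ])]))
for n in('M1',): save('M1',im)
E
```

```text
33.65 [ 0.5281 -0.3545  0.305 ] 0.0194
```

View pics/end.png

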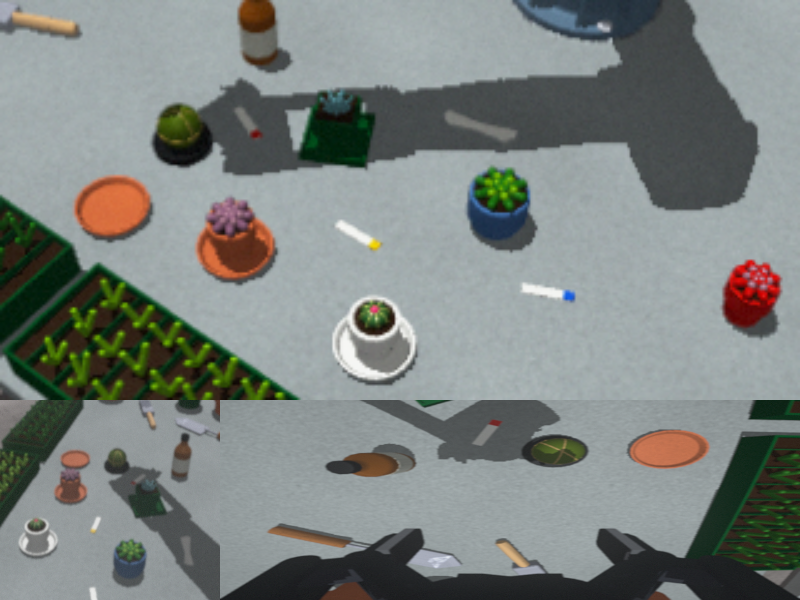

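All four are on their dishes: clay pot at (235,240), white pot at (375,335), green pot at (338,130) and ball at (182,130). The bystanders still stand, and contact was felt before every release.

```bash
python3 -c "
from h import *
print(ctrl.hand_in())"
```

```text
the job is handed in; nothing more can be done
None
```

I set all four plants on their matching dishes, left the blue pot and amber bottle standing, and handed the job in at about 34 s. The final pictures look right, but I didn't re-measure how well each plant is centred after letting go.

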